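# Hook the tote forward out of the deep shelf to its stop

### The arm

A 7-joint arm with a two-finger parallel gripper is mounted at the origin on a cart in front of the work surface, level with it; the furniture and walls round the work are solid. World frame = base frame: x ahead of the robot, y to its left, z up, the work surface at z = 0. Lengths are in mm, angles in rad, forces in N, time in s.
With the tool pointing down it reaches from about 400 to 875 mm from the base axis. Payload 19.3 kg.
Tool frame: the origin (TCP) lies midway between the tips of the shut fingers; the grasp point (between the pads) lies 19 mm behind it; z points along the fingers, y is the line along which they close (so a half turn about z gives the same grasp; the last joint's range is limited). The gripper opens to 85 mm and grips with 20 to 120 N. Pads are 22 mm wide; open, the fingers measure 114 mm over their backs; the gripper's body (76 mm by 85 mm) begins 54 mm behind the grasp point. The pads swing forward as they close: fully open they stand 13 mm farther back than shut.
Start: joints at [1.15, 0.521, -0.036, 1.599, 0.021, 1.021, -0.113], TCP at [214.753, -586.938, 231.291] pointing down, gripper open.
Joint ranges: [-2.91, 2.91], [-0.3, 2.13], [-1.5, 1.42], [0.17, 2.43], [-1.26, 4.41], [0.16, 1.93], [-2.52, 2.52]. Speed limits (rad/s): [1.89, 1.89, 2.39, 2.39, 3.01, 3.01, 3.01].

### API

Orientations are given as a 3x3 rotation matrix whose columns are the frame's x, y, z axes.
In Python, from bench import status, eyes, job gives the robot as it stands.
- The arm moves only by the tool send_rows, never from a script. Its argument "commands" is a list that holds one entry, the list of rows, each a list of 4 numbers: the shift along the tool's x, y, z in m, then the turn about the tool's z in rad. A call has 1 to 10 rows; each row shifts and turns the commanded pose from where the row before left it, along the tool's axes as they then stand; what a row does not reach is not made up. A row lasts 1/8 s, in which the tool goes at most 62.5 mm and 10.7 degrees, less where a joint would pass 70% of its speed; a pose out of reach is approached as far as the arm can. A call with a gripper value outside its range is refused whole. "claw" is the opening, from 0 (shut) to 1 (fully open), set as the call begins (left out, the last holds). The fingers move at their own pace and stop on an object; "newtons" is the grip in N (left out, the last holds). Time passes only in rows, so rows that do not move let the fingers close. It gives the time, the measured TCP pose, the force, the opening and the grip force at its end, in the units of the state.
- status.observe(): the state, without advancing time (a new reading comes with each control period).
- eyes.grab_frame(name): name is "scene" or "top" or "wrist"; returns a dict with "image" (480x640x3 uint8, red, green, blue), "fx", "fy", "cx", "cy" (pixels), "world_from_camera" (4x4, takes a point from camera to world coordinates). Camera axes: x right, y down, z forward; pixel columns grow to the right and rows downward; lengths in mm; the calibration is good to about 2 mm. A picture is of the moment at which its call begins. There is no depth.
- job.job_done(): hands the job in; it is judged then, once.
The state is a dict: "clock": time; "qpos": joint angles; "qvel": joint speeds; "joint_efforts": joint torques, N m; "tool_pos": TCP position; "eef_rot": TCP orientation; "ft_force": force on the tool from outside, world axes, zero at the start; "torque": the same for the moment, N m; "grip_width": finger opening in mm; "grasp_force": force on a finger pad.
Only numpy, scipy, OpenCV 4.12 (cv2) and the standard library are available. Lean on these libraries where they do the work, as an engineer would, in place of code of your own. Each camera call takes 0.05 s, during which the arm holds its last target. There are 200 camera calls.

### The job

The supply tote with the two tins sits too deep in the low open shelf on the bar. Pick up the pull hook by its upright handle, drop its bent tip over the tote's near wall and drag the tote towards you until it comes up against the steel stop bar, finishing with a light but definite pull (some 5 to 10 N more than the dragging takes, never more than 22 N in all) so that it is fully home. Then lift the hook out without shifting the tote and stand it back upright on its foot on the bar top; move the tote only with the hook, keep the hand off the shelf, keep tote and tins level and upright, and leave the canister, pitcher and cup alone.

Things in the scene. Friction and masses are not known exactly. Their poses are not given: they have to be found in the camera images.
- shelf: Fixed dark-wood open shelf on four corner posts. Origin: on the bar top (z = 0), mid-width, under the roof's front edge; x points into the shelf, z up. Floor board 12 mm thick, x = -85 to +240 mm. Channel 132 mm wide between side rails 12 mm thick, 32 mm high. Slatted roof over x = 0 to 240 mm, slat underside z = 153, top 165 mm (side beams from z = 133). In front of x = 0 it is an open apron.
- shelf_apron (a point): Middle of the shelf's open apron: 35 mm in front of the shelf's origin, at the floor board's top (z = 12 mm). Across the apron is clamped a rigid dark steel stop bar, 14 mm deep (x), 128 mm wide, top at z = 38 mm. Its setting varies and is not measured: its face to the tote lies anywhere from 17 mm nearer the robot to 17 mm farther than this point, so it must be felt.
- tote: Loose open grey plastic tote, 140 (x) x 122 (y) x 60 mm, walls and floor 4 mm thick (its 2.5 mm rim bead is only for looks), 0.3 to 0.65 kg plus the tins. Origin: centre of its underside, on the shelf's floor board (z = 12 mm); x points into the shelf. 5 mm play each side in the channel; dragging it takes roughly 3 to 8 N.
- tote_lip (a point): Point on the top of the tote's near wall (68 mm from the tote's centre towards the robot, mid-width, 60 mm above its underside; in the middle of the 4 mm wall). Hook here.
- hook: Loose pull hook, 0.16 kg, standing on its foot. Wooden handle block 56 (x) x 26 (y) x 52 mm high, flat sides: grip from above across y, low down. Origin: centre of the handle's underside, z up. An 8 mm steel rod leaves the handle along +x, axis 28 mm above the underside; at x = 150 mm it bends straight down, reaching 21 mm below the rod's lower side.
- hook_tip (a point): Lowest point of the hook's bent-down tip: x = 150 mm, y = 0, z = 3 mm in the hook's frame.
- tin_left: Loose printed milk tin, 57 mm diameter, 72 mm high, 0.18 kg, standing in the back half of the tote, on the left (+y). Origin: centre of its underside. Its near side is about 70 mm behind the tote's near wall.
- tin_right: The same kind of tin beside it on the right (-y). Origin: centre of its underside.
- canister: Bystander: loose matt black bean canister, 68 mm diameter, 138 mm high, left of the shelf. Origin: centre of its underside.
- pitcher: Bystander: loose metal milk pitcher with ear and spout, 65 x 96 x 80 mm, right of the shelf. Origin: centre of its underside.
- cup: Bystander: loose small white ceramic cup with an ear, 65 x 83 x 53 mm, at the front left of the shelf's apron. Origin: centre of its underside.
Not all that is in view belongs to the job. What is shaped like the tin_right but blue is not meant.

How it is judged (in metres and radians):
On the way, in this order (a step that is already met when the one before it is completed fails the run):
1. the hook's tip is over the tote's near wall, inside the tote, and pulls on it (x of hook_tip in the frame of tote between -0.066 and -0.02 m and z of hook_tip in the frame of tote below 0.053 m and contact force between hook and tote above 1 N), for 0.1 s.
2. the hook draws the tote against the stop bar with at least 3 N on the bar (contact force between tote and stop_bar_c0 above 3 N and contact force between hook and tote above 3 N), for 0.2 s.
At the end, for the whole second after the job is handed in: The tote lies level on the shelf floor with its near wall within 3 mm of the stop bar, at rest, both tins standing in it; the hook stands on its foot on the bar top, clear of the tote, at rest (x of stop_bar_c0 in the frame of tote above -0.08 m and linear speed of each of tote, hook below 0.01 m/s and angle between tote's own z axis and vertical below 0.05 rad and height (world z) of tote below 0.016 m and angle between each of tin_left, tin_right's own z axis and vertical below 0.2 rad and horizontal distance between each of tin_left, tin_right and tote below 0.07 m and z of each of tin_left, tin_right in the frame of tote below 0.02 m and height (world z) of hook between -0.005 and 0.006 m and angle between hook's own z axis and vertical below 0.1 rad and contact force between hook and tote below 0.1 N); the robot touches nothing.
It fails at once if the hook presses on the tote with more than 22 N (contact force between hook and tote above 22 N).
It fails at once if the robot touches the tote or the tins itself (contact force between any of the fingers, the arm and tote above 1 N or contact force between any of the fingers, the arm and tin_left above 1 N or contact force between any of the fingers, the arm and tin_right above 1 N).
It fails at once if the robot's hand or arm strikes the shelf (more than 5 N) (contact force between any of the fingers, the arm and shelf above 5 N).
It fails at once if the tote tips by more than 0.15 rad or a tin by more than 0.3 rad (angle between tote's own z axis and vertical above 0.15 rad or angle between any of tin_left, tin_right's own z axis and vertical above 0.3 rad).
It fails at once if the canister, pitcher or cup is moved by more than 15 mm (distance of any of canister, pitcher, cup from where it was at the start of the episode above 0.015 m).
It also fails if it takes over 64 s, if anything falls off the work surface, if the arm or the gripper's body presses on something with over 40 N, if the wrist force passes 120 N, or if a joint passes its speed limit or range.

## Working session

There is one attempt and no reset: what is moved stays moved. The work goes in short steps, Python scripts to look and compute and a tool call to move; the robot and the scene stay as the last step left them, time stands still between calls to the robot, and variables do not carry over. Pictures are saved under pics/ and viewed, at most 10 in all, crops included, and the job is handed in when it is done.

Besides the shell and the picture viewer there is one more tool, called after "Emit:" as a command line: name --argument value ..., lists and objects as JSON in quotes. send_rows: Moves the arm, as the interface text tells. Its arguments: {"type":"object","properties":{"commands":{"type":"array","items":{"type":"array","items":{"type":"array","items":{"type":"number"}}}},"claw":{"type":"number"},"newtons":{"type":"number"}},"required":["commands"]}

```bash
mkdir -p pics; python3 - <<'E'
from bench import status, eyes
import cv2, numpy as np
s=status.observe(); print({k:np.round(v,3).tolist() for k,v in s.items()})
for n in("scene","top"):
    f=eyes.grab_frame(n); cv2.imwrite(f"pics/{n}0.png",f["image"][:,:,::-1])
    print(n,f["fx"],f["fy"],f["cx"],f["cy"],np.round(f["world_from_camera"],4).tolist())
E
```

```text
{'clock': 0.0, 'qpos': [1.15, 0.522, -0.036, 1.6, 0.021, 1.021, -0.113], 'qvel': [0.002, -0.002, 0.0, -0.002, -0.001, 0.002, -0.0], 'joint_efforts': [0.003, -92.71, 1.981, -36.993, 0.018, 0.008, 0.0], 'tool_pos': [214.646, -586.653, 230.742], 'eef_rot': [[0.939, 0.344, -0.0], [0.344, -0.939, 0.001], [-0.0, -0.001, -1.0]], 'ft_force': [0.401, -0.014, 0.214], 'torque': [-0.016, -0.052, -0.028], 'grasp_force': 0.0, 'grip_width': 85.406}
scene 456.91579364840703 456.91579364840703 315.09738418756626 236.8636359461682 [[-0.5449, -0.5452, 0.6371, 83.9162], [-0.8385, 0.3537, -0.4145, 383.5604], [0.0006, -0.7601, -0.6499, 632.6481], [0.0, 0.0, 0.0, 1.0]]
top 595.5779475053225 595.5779475053225 311.0074442690902 232.20968649237471 [[-0.0476, -0.9736, 0.2234, 324.3686], [-0.9989, 0.0458, -0.0135, 40.0598], [0.0029, -0.2238, -0.9746, 1330.7212], [0.0, 0.0, 0.0, 1.0]]
```

View pics/scene0.png

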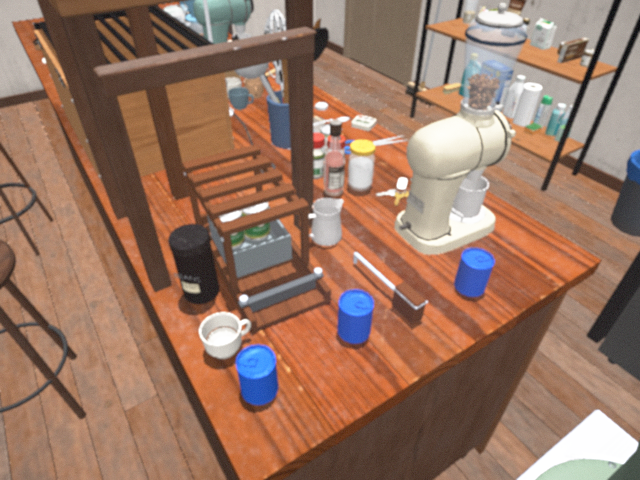

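View pics/top0.png

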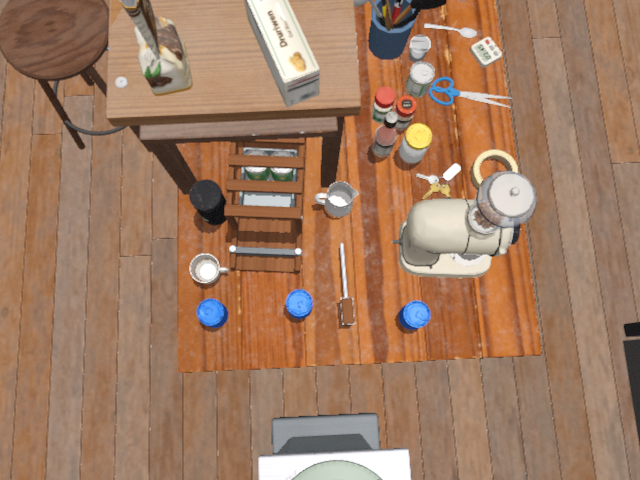

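The scene view shows the shelf with the steel stop bar (~(283,288)), the grey tote with two green-white tins (~(232,235) and (258,225)), the hook (handle ~(408,300), rod to (356,257)), canister, pitcher and cup. Cans shaped like tin_right: blue at top-view pixels (212,313), (299,304) and (415,315), and green-lidded at (257,168) and (283,165) in the tote. The two in the tote fit the description. A high hutch stands over the back part.

```bash
python3 - <<'E'
import cv2
a=cv2.imread("pics/top0.png")[130:340,180:380]
cv2.imwrite("pics/topc.png",cv2.resize(a[:105+45],None,fx=4,fy=4,interpolation=cv2.INTER_CUBIC))
b=cv2.imread("pics/top0.png")[230:335,270:400]
cv2.imwrite("pics/topd.png",cv2.resize(b,None,fx=5,fy=5,interpolation=cv2.INTER_CUBIC))
E
```

```text
(no output)
```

View pics/topc.png

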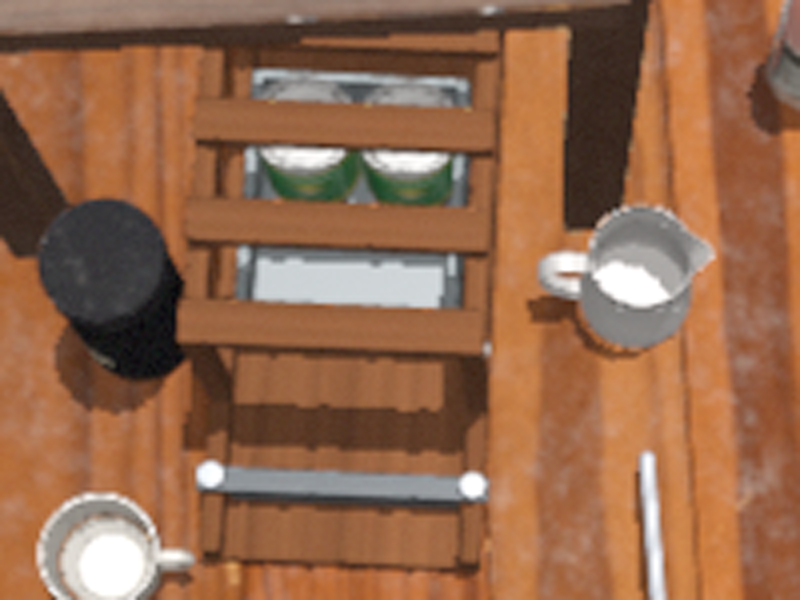

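View pics/topd.png

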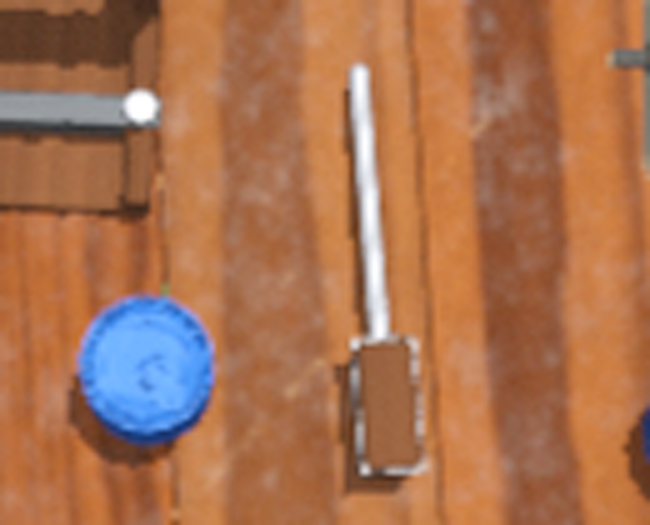

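```bash
cat > h.py <<'E'
import numpy as np
from bench import eyes
def cam(n):
    return eyes.grab_frame(n)
def px(f,u,v,z):
    T=np.array(f["world_from_camera"]); d=T[:3,:3]@[(u-f["cx"])/f["fx"],(v-f["cy"])/f["fy"],1]
    return T[:3,3]+d*(z-T[2,3])/d[2]
def proj(f,p):
    T=np.array(f["world_from_camera"]); q=T[:3,:3].T@(np.array(p)-T[:3,3]); return np.array([f["cx"]+f["fx"]*q[0]/q[2],f["cy"]+f["fy"]*q[1]/q[2]])
E
python3 - <<'E'
from h import *
f=cam("top")
def c4(n,u,v,z): print(n,px(f,180+u/4,130+v/4,z)[:2].round(1))
def c5(n,u,v,z): print(n,px(f,270+u/5,230+v/5,z)[:2].round(1))
c5("rodend",360,66,32);c5("rodhandle",377,337,32)
for q in((353,342),(416,338),(424,470),(361,474)):c5("handle",*q,52)
c4("roof front L top",178,342,153);c4("R",490,353,153)
c4("roof front L165",178,335,165);
c4("rail frontL out",204,562,6);c4("rail front R out",480,570,6)
c4("knobL",210,475,42);c4("knobR",473,487,42)
c4("bar rear edge",340,468,38);c4("bar near",340,493,38)
c4("tote far L rim out",253,72,72);c4("tote far R",470,78,72)
c4("tote L rim side",236,300,72);c4("tote R side",462,308,72)
c4("tote L rim side",236,255,72);c4("tote R side",462,255,72)
c4("pitcher",637,225,80);c4("pitch ear",545,275,50);c4("canister",105,265,138);c4("cup",95,550,53)
c5("blue",147,370,72)
E
```

```text
rodend [593.8 -45.7]
rodhandle [472.8 -45.9]
handle [468.8 -34.2]
handle [469.2 -61.3]
handle [413.  -61.2]
handle [412.6 -34.3]
roof front L top [637.6 198.5]
R [624.4  39.7]
roof front L165 [638.1 196.8]
rail frontL out [548.3 205.6]
rail front R out [536.5  50.9]
knobL [590.6 197. ]
knobR [577.   52.4]
bar rear edge [592.  125.5]
bar near [577.9 126. ]
tote far L rim out [813.4 165.1]
tote far R [804.2  43.8]
tote L rim side [681.4 177.3]
tote R side [671.1  53.9]
tote L rim side [707.1 176.8]
tote R side [701.3  52.6]
pitcher [711.5 -44. ]
pitch ear [694.1   7. ]
canister [684.8 237.8]
cup [549.7 258.7]
blue [458.9  54.5]
```

```bash
python3 - <<'E'
import cv2
a=cv2.imread("pics/scene0.png")[180:330,175:355]
cv2.imwrite("pics/scc.png",cv2.resize(a,None,fx=4,fy=4,interpolation=cv2.INTER_CUBIC))
E
```

```text
(no output)
```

View pics/scc.png

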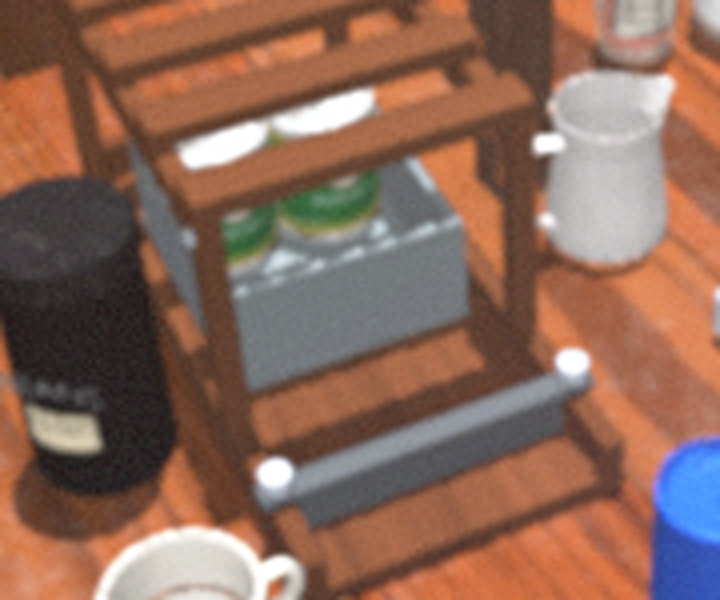

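The crop confirms the two green tins in the grey tote. The near wall's top edge runs from crop (235,292) to (465,222) and its foot from (250,388) to (465,312). The bar's top is at crop (290,478)–(565,378).

```bash
python3 - <<'E'
from h import *
f=cam("scene")
def c(n,u,v,z): print(n,px(f,175+u/4,180+v/4,z)[:2].round(1))
c("lipL",235,290,72);c("lipR",465,222,72);c("footL",250,388,12);c("footR",465,312,12)
c("bar rear L",295,468,38);c("bar rear R",550,375,38);c("front floor",615,490,12);c("front floorL",330,598,12)
c("blueR",705,475,72)
t=cam("top")
print(px(t,212,313,72),px(t,415,315,72))
E
```

```text
lipL [677.3 173.7]
lipR [661.5  61.7]
footL [674.3 174.9]
footR [664.   62.5]
bar rear L [594.9 188.4]
bar rear R [582.4  64.9]
front floor [527.5  65.7]
front floorL [543.4 200.6]
blueR [471.3  61.1]
[448.68126278 238.838722    72.        ] [ 424.29482724 -187.23271591   72.        ]
```

Emit:
send_rows --commands '[[[0,0,0,-0.175],[0,0,0,-0.175],[0,0,0,0]]]' --claw 1

```text
clock: 0.62
tool_pos: [214.6, -586.9, 231.2]
eef_rot: [[0.765, 0.644, 0.0], [0.644, -0.765, 0.0], [0.0, -0.0, -1.0]]
ft_force: [-1.0, 0.2, -0.3]
grip_width: 85.4
grasp_force: 0.0
```

Emit:
send_rows --commands '[[[0,0,0,0.175],[0,0,0,0.175],[0,0,0,0.175],[0,0,0,0.175],[0,0,0,0]]]'

```text
clock: 1.25
tool_pos: [215.0, -586.8, 231.3]
eef_rot: [[1.0, -0.002, -0.0], [-0.002, -1.0, -0.0], [-0.0, 0.0, -1.0]]
ft_force: [0.5, 0.0, 0.0]
grip_width: 85.7
grasp_force: 0.0
```

Emit:
send_rows --commands '[[[0.019,-0.045,0,0],[0.019,-0.045,0,0],[0.019,-0.045,0,0],[0.019,-0.045,0,0],[0.019,-0.045,0,0],[0.019,-0.045,0,0],[0.019,-0.045,0,0],[0.019,-0.045,0,0],[0.019,-0.045,0,0],[0.019,-0.045,0,0]]]'

```text
clock: 2.5
tool_pos: [404.9, -135.4, 231.6]
eef_rot: [[1.0, 0.003, 0.001], [0.003, -1.0, -0.0], [0.001, 0.0, -1.0]]
ft_force: [1.1, 0.1, 0.1]
grip_width: 85.7
grasp_force: 0.0
```

Emit:
send_rows --commands '[[[0.018,-0.044,0,0],[0.018,-0.044,0,0],[0,0,0.04,0],[0,0,0.03,0],[0,0,0,0],[0,0,0,0]]]' --claw 0.75

```text
clock: 3.25
tool_pos: [440.8, -48.9, 162.3]
eef_rot: [[1.0, 0.001, 0.001], [0.001, -1.0, -0.0], [0.001, 0.0, -1.0]]
ft_force: [0.3, -0.3, 0.2]
grip_width: 63.9
grasp_force: 0.0
```

```bash
python3 - <<'E'
from h import *
import cv2
f=cam("wrist"); cv2.imwrite("pics/w1.png",f["image"][:,:,::-1])
for n,p in dict(c1=(469,-34.5,52),c2=(469,-60.5,52),c3=(413,-34.5,52),c4=(413,-60.5,52),tip=(591,-47.5,28)).items(): print(n,proj(f,p).round(1))
E
```

```text
c1 [297.5 194. ]
c2 [333.  194.1]
c3 [298.5 265.7]
c4 [332.  265.8]
tip [315.5  15.1]
```

View pics/w1.png

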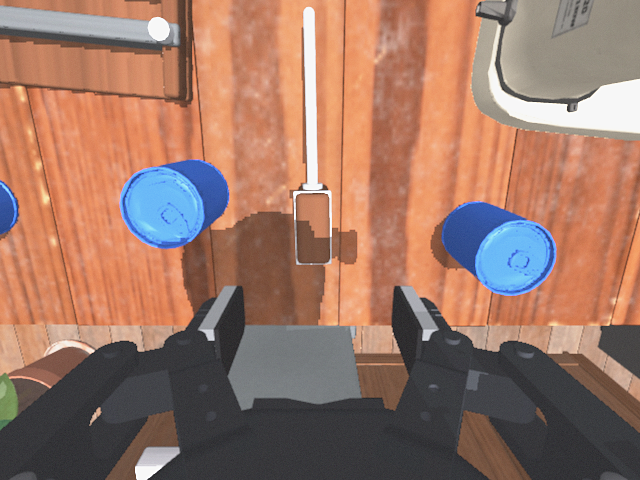

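The wrist view shows the handle's top at (294..331, 190..264), with the rod running to its tip at (309,10). That puts the hook about 2 mm off my estimate in x and y, at 0.017 rad yaw. I'll correct for this and grasp.

Emit:
send_rows --commands '[[[0.002,-0.0034,0.03,-0.017],[0,0,0.04,0],[0,0,0.04,0],[0,0,0.03,0],[0,0,0.016,0],[0,0,0,0],[0,0,0,0]]]'

```text
clock: 4.18
tool_pos: [443.1, -45.5, 6.4]
eef_rot: [[1.0, 0.018, 0.002], [0.018, -1.0, -0.0], [0.002, 0.0, -1.0]]
ft_force: [0.4, -0.9, -0.1]
grip_width: 63.9
grasp_force: 0.0
```

Emit:
send_rows --commands '[[[0,0,0,0],[0,0,0,0],[0,0,0,0],[0,0,0,0],[0,0,0,0],[0,0,0,0]]]' --claw 0 --newtons 90

```text
clock: 4.92
tool_pos: [442.7, -45.4, 6.0]
eef_rot: [[1.0, 0.018, 0.001], [0.018, -1.0, -0.0], [0.001, 0.0, -1.0]]
ft_force: [-2.4, 0.3, 17.3]
grip_width: 25.0
grasp_force: 87.5
```

Emit:
send_rows --commands '[[[0,0,-0.01,0],[0,0,-0.03,0],[0,0,-0.03,0],[0,0,-0.03,0],[0,0,0,0]]]'

```text
clock: 5.55
tool_pos: [443.3, -45.6, 107.4]
eef_rot: [[1.0, 0.017, 0.004], [0.017, -1.0, -0.0], [0.004, 0.0, -1.0]]
ft_force: [-0.4, -0.3, -2.1]
grip_width: 25.0
grasp_force: 88.4
```

Emit:
send_rows --commands '[[[0,-0.03,0,0],[0,-0.045,0,0],[0,-0.045,0,0],[0,-0.045,0,0],[0,-0.017,0,0],[0,0,0,0.05],[0,0,0,0.05],[0,0,0,0],[0,0,0,0]]]'

```text
clock: 6.68
tool_pos: [439.0, 136.2, 105.1]
eef_rot: [[0.997, -0.081, -0.0], [-0.081, -0.997, -0.0], [-0.0, 0.0, -1.0]]
ft_force: [-0.5, -0.3, -1.5]
grip_width: 25.0
grasp_force: 88.7
```

```bash
python3 - <<'E'
from h import *
import cv2
out=[]
for n in("top","scene"):
    f=cam(n); im=f["image"][:,:,::-1]
    c=im[170:320,220:380] if n=="top" else im[180:330,200:360]
    out.append(cv2.resize(c,(400,375),interpolation=cv2.INTER_CUBIC))
cv2.imwrite("pics/p1.png",np.hstack(out))
E
```

```text
(no output)
```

View pics/p1.png

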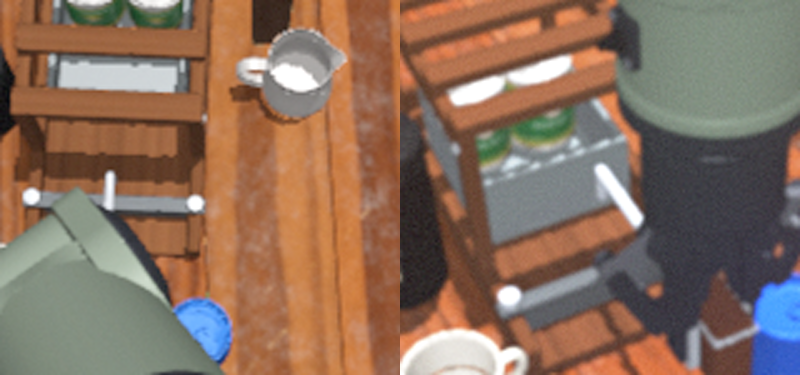

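The rod tip shows at top-view (264,239), in front of the roof and aimed at the middle of the channel.

```bash
python3 - <<'E'
from h import *
f=cam("top"); print(px(f,264,239.2,131).round(1), "expected far end", 439+154*.9967,136.2-154*.081)
E
```

```text
[589.2 120.9 131. ] expected far end 592.4918 123.72599999999998
```

Emit:
send_rows --commands '[[[0,0,0.013,0],[0.025,0,0,0],[0.025,0,0,0],[0.025,0,0,0],[0.02,0,0,0],[0,0,0,0],[0,0,0,0]]]'

```text
clock: 7.7
tool_pos: [532.9, 128.8, 91.5]
eef_rot: [[0.997, -0.082, -0.001], [-0.082, -0.997, -0.0], [-0.001, 0.0, -1.0]]
ft_force: [0.3, 0.7, -0.7]
grip_width: 25.0
grasp_force: 88.6
```

Emit:
send_rows --commands '[[[0.01,0,0,0],[0,0,0.008,0],[0,0,0.004,0],[0,0,0.002,0],[0,0,0.002,0],[0,0,0,0]]]'

```text
clock: 8.45
tool_pos: [543.7, 128.0, 76.2]
eef_rot: [[0.997, -0.082, -0.0], [-0.082, -0.997, -0.0], [-0.0, 0.0, -1.0]]
ft_force: [-0.3, -0.1, -2.3]
grip_width: 25.3
grasp_force: 88.6
```

Emit:
send_rows --commands '[[[0,0,0.002,0],[0,0,0.002,0],[0,0,0,0]]]'

```text
clock: 8.82
tool_pos: [543.7, 128.0, 72.1]
eef_rot: [[0.997, -0.082, -0.0], [-0.082, -0.997, -0.0], [-0.0, 0.0, -1.0]]
ft_force: [0.4, -0.1, -2.1]
grip_width: 25.2
grasp_force: 88.6
```

Emit:
send_rows --commands '[[[0,0,0.002,0],[0,0,0.002,0],[0,0,0.003,0],[0,0,0.004,0],[0,0,0,0],[0,0,0,0]]]'

```text
clock: 9.57
tool_pos: [543.8, 128.0, 61.3]
eef_rot: [[0.997, -0.082, 0.0], [-0.082, -0.997, 0.0], [0.0, -0.0, -1.0]]
ft_force: [-0.2, 0.8, -0.9]
grip_width: 25.2
grasp_force: 88.6
```

Emit:
send_rows --commands '[[[-0.003,0,0,0],[-0.003,0,0,0],[-0.002,0,0,0],[-0.002,0,0,0],[0,0,0,0]]]'

```text
clock: 10.2
tool_pos: [533.7, 128.8, 61.3]
eef_rot: [[0.997, -0.082, -0.0], [-0.082, -0.997, 0.0], [-0.0, -0.0, -1.0]]
ft_force: [-0.5, -0.3, -1.7]
grip_width: 24.7
grasp_force: 88.6
```

Emit:
send_rows --commands '[[[-0.001,0,0,0],[-0.001,0,0,0],[-0.001,0,0,0],[-0.001,0,0,0],[-0.001,0,0,0],[-0.001,0,0,0]]]'

```text
clock: 10.95
tool_pos: [528.2, 129.3, 61.4]
eef_rot: [[0.997, -0.082, 0.001], [-0.082, -0.997, 0.0], [0.001, -0.0, -1.0]]
ft_force: [5.9, -1.0, -3.4]
grip_width: 24.7
grasp_force: 88.5
```

Emit:
send_rows --commands '[[[-0.001,0,0,0],[-0.001,0,0,0],[-0.001,0,0,0],[-0.001,0,0,0]]]'

```text
clock: 11.45
tool_pos: [524.1, 129.7, 61.4]
eef_rot: [[0.997, -0.082, 0.001], [-0.082, -0.997, 0.0], [0.001, -0.0, -1.0]]
ft_force: [5.7, 0.3, -1.8]
grip_width: 25.5
grasp_force: 88.4
```

Emit:
send_rows --commands '[[[-0.002,0,0,0],[-0.002,0,0,0],[-0.002,0,0,0],[-0.003,0,0,0],[-0.003,0,0,0],[-0.003,0,0,0],[-0.003,0,0,0],[-0.003,0,0,0],[-0.002,0,0,0],[-0.002,0,0,0]]]'

```text
clock: 12.7
tool_pos: [499.1, 131.7, 61.4]
eef_rot: [[0.997, -0.082, 0.0], [-0.082, -0.997, 0.0], [0.0, -0.0, -1.0]]
ft_force: [5.7, 0.2, -3.2]
grip_width: 25.3
grasp_force: 88.4
```

Emit:
send_rows --commands '[[[-0.002,0,0,0],[-0.002,0,0,0],[-0.002,0,0,0],[-0.003,0,0,0],[-0.003,0,0,0],[-0.003,0,0,0],[-0.002,0,0,0],[-0.002,0,0,0],[-0.002,0,0,0],[-0.002,0,0,0]]]'

```text
clock: 13.95
tool_pos: [476.2, 133.6, 61.4]
eef_rot: [[0.997, -0.082, 0.0], [-0.082, -0.997, 0.0], [0.0, -0.0, -1.0]]
ft_force: [5.0, -0.5, -3.1]
grip_width: 25.1
grasp_force: 88.4
```

Dragging takes about 5.5 N. The camera puts the bar near TCP x ≈ 454. I'll slow down from here.

Emit:
send_rows --commands '[[[-0.0015,0,0,0],[-0.0015,0,0,0],[-0.0015,0,0,0],[-0.0015,0,0,0],[-0.001,0,0,0],[-0.001,0,0,0],[-0.001,0,0,0],[-0.001,0,0,0]]]'

```text
clock: 14.95
tool_pos: [466.2, 134.4, 61.4]
eef_rot: [[0.997, -0.082, 0.0], [-0.082, -0.997, 0.0], [0.0, -0.0, -1.0]]
ft_force: [4.1, -0.6, -2.0]
grip_width: 25.0
grasp_force: 88.4
```

Emit:
send_rows --commands '[[[-0.001,0,0,0],[-0.001,0,0,0],[-0.001,0,0,0],[-0.001,0,0,0]]]'

```text
clock: 15.45
tool_pos: [462.2, 134.8, 61.4]
eef_rot: [[0.997, -0.082, 0.0], [-0.082, -0.997, 0.0], [0.0, -0.0, -1.0]]
ft_force: [5.6, -0.5, -1.0]
grip_width: 25.1
grasp_force: 88.4
```

Emit:
send_rows --commands '[[[-0.0007,0,0,0],[-0.0007,0,0,0],[-0.0007,0,0,0]]]'

```text
clock: 15.82
tool_pos: [460.1, 134.9, 61.4]
eef_rot: [[0.997, -0.082, 0.0], [-0.082, -0.997, 0.0], [0.0, -0.0, -1.0]]
ft_force: [5.3, -0.9, -2.6]
grip_width: 25.1
grasp_force: 88.4
```

Emit:
send_rows --commands '[[[-0.0005,0,0,0],[-0.0005,0,0,0],[-0.0005,0,0,0]]]'

```text
clock: 16.2
tool_pos: [458.6, 135.1, 61.4]
eef_rot: [[0.997, -0.082, 0.0], [-0.082, -0.997, 0.0], [0.0, -0.0, -1.0]]
ft_force: [5.0, -0.8, -3.5]
grip_width: 25.2
grasp_force: 88.4
```

Emit:
send_rows --commands '[[[-0.0005,0,0,0],[-0.0005,0,0,0]]]'

```text
clock: 16.45
tool_pos: [457.7, 135.1, 61.4]
eef_rot: [[0.997, -0.082, 0.0], [-0.082, -0.997, 0.0], [0.0, -0.0, -1.0]]
ft_force: [4.8, -0.0, -2.4]
grip_width: 24.8
grasp_force: 88.4
```

Emit:
send_rows --commands '[[[-0.0005,0,0,0],[-0.0005,0,0,0]]]'

```text
clock: 16.7
tool_pos: [456.7, 135.2, 61.4]
eef_rot: [[0.997, -0.082, 0.0], [-0.082, -0.997, 0.0], [0.0, -0.0, -1.0]]
ft_force: [5.2, 0.2, -2.8]
grip_width: 25.0
grasp_force: 88.4
```

Emit:
send_rows --commands '[[[-0.0005,0,0,0]]]'

```text
clock: 16.82
tool_pos: [456.1, 135.3, 61.4]
eef_rot: [[0.997, -0.082, 0.0], [-0.082, -0.997, 0.0], [0.0, -0.0, -1.0]]
ft_force: [5.3, -0.4, -2.9]
grip_width: 24.9
grasp_force: 88.4
```

Emit:
send_rows --commands '[[[-0.0005,0,0,0]]]'

```text
clock: 16.95
tool_pos: [455.6, 135.3, 61.4]
eef_rot: [[0.997, -0.082, 0.0], [-0.082, -0.997, 0.0], [0.0, -0.0, -1.0]]
ft_force: [4.7, -0.4, -2.2]
grip_width: 25.2
grasp_force: 88.4
```

Emit:
send_rows --commands '[[[-0.0005,0,0,0],[-0.0005,0,0,0]]]'

```text
clock: 17.2
tool_pos: [454.6, 135.4, 61.4]
eef_rot: [[0.997, -0.082, 0.0], [-0.082, -0.997, 0.0], [0.0, -0.0, -1.0]]
ft_force: [4.9, -0.2, -3.2]
grip_width: 24.9
grasp_force: 88.4
```

Emit:
send_rows --commands '[[[-0.0005,0,0,0]]]'

```text
clock: 17.32
tool_pos: [454.1, 135.4, 61.4]
eef_rot: [[0.997, -0.082, 0.0], [-0.082, -0.997, 0.0], [0.0, -0.0, -1.0]]
ft_force: [5.4, -0.9, -2.3]
grip_width: 25.1
grasp_force: 88.4
```

Emit:
send_rows --commands '[[[-0.0005,0,0,0]]]'

```text
clock: 17.45
tool_pos: [453.7, 135.5, 61.4]
eef_rot: [[0.997, -0.082, 0.0], [-0.082, -0.997, 0.0], [0.0, -0.0, -1.0]]
ft_force: [5.6, -0.1, -4.2]
grip_width: 24.7
grasp_force: 88.4
```

Emit:
send_rows --commands '[[[-0.0005,0,0,0],[-0.0005,0,0,0]]]'

```text
clock: 17.7
tool_pos: [452.7, 135.5, 61.4]
eef_rot: [[0.997, -0.082, 0.0], [-0.082, -0.997, 0.0], [0.0, -0.0, -1.0]]
ft_force: [4.9, -0.2, -3.2]
grip_width: 25.2
grasp_force: 88.4
```

Emit:
send_rows --commands '[[[-0.0005,0,0,0]]]'

```text
clock: 17.82
tool_pos: [452.2, 135.6, 61.4]
eef_rot: [[0.997, -0.082, 0.0], [-0.082, -0.997, 0.0], [0.0, -0.0, -1.0]]
ft_force: [5.0, -0.2, -3.1]
grip_width: 25.2
grasp_force: 88.4
```

Emit:
send_rows --commands '[[[-0.0005,0,0,0]]]'

```text
clock: 17.95
tool_pos: [451.7, 135.6, 61.4]
eef_rot: [[0.997, -0.082, 0.0], [-0.082, -0.997, 0.0], [0.0, -0.0, -1.0]]
ft_force: [5.5, -0.5, -2.6]
grip_width: 25.2
grasp_force: 88.4
```

Emit:
send_rows --commands '[[[-0.0004,0,0,0]]]'

```text
clock: 18.08
tool_pos: [451.2, 135.7, 61.4]
eef_rot: [[0.997, -0.082, 0.0], [-0.082, -0.997, 0.0], [0.0, -0.0, -1.0]]
ft_force: [5.4, -0.2, -2.7]
grip_width: 24.7
grasp_force: 88.4
```

Still no rise in force. I'll look once to see the remaining gap.

```bash
python3 - <<'E'
from h import *
import cv2
f=cam("top"); im=f["image"][:,:,::-1]
a=cv2.resize(im[190:290,220:320],(400,400),interpolation=cv2.INTER_CUBIC)
f=cam("scene"); im=f["image"][:,:,::-1]
b=cv2.resize(im[220:320,210:310],(400,400),interpolation=cv2.INTER_CUBIC)
cv2.imwrite("pics/p2.png",np.hstack([a,b]))
E
```

```text
(no output)
```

View pics/p2.png

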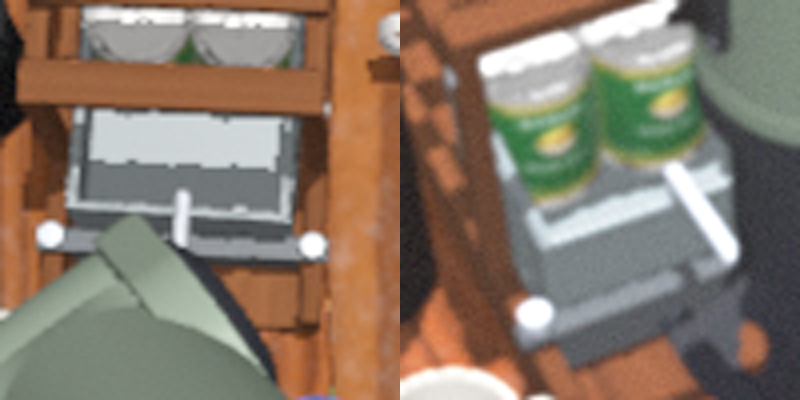

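The tote's near rim is at crop (180,215) and the bar's rear edge at about (180,232), so they are close but not touching. The tins stand upright and the tote sits straight.

```bash
python3 - <<'E'
from h import *
f=cam("top")
for v in(213,217,220):print(px(f,265,190+v/4,72).round(1))
for v in(228,232):print(px(f,265,190+v/4,38).round(1))
E
```

```text
[593.2 123.   72. ]
[591.  123.1  72. ]
[589.3 123.2  72. ]
[592.  125.5  38. ]
[589.7 125.6  38. ]
```

Emit:
send_rows --commands '[[[-0.0005,0,0,0],[-0.0005,0,0,0]]]'

```text
clock: 18.48
tool_pos: [450.6, 135.8, 61.4]
eef_rot: [[0.997, -0.082, 0.001], [-0.082, -0.997, 0.0], [0.001, -0.0, -1.0]]
ft_force: [8.7, -1.7, -4.3]
grip_width: 25.1
grasp_force: 88.4
```

Emit:
send_rows --commands '[[[-0.0005,0,0,0]]]'

```text
clock: 18.6
tool_pos: [450.2, 135.8, 61.4]
eef_rot: [[0.997, -0.082, 0.001], [-0.082, -0.997, 0.0], [0.001, -0.0, -1.0]]
ft_force: [7.7, -1.0, -3.2]
grip_width: 24.9
grasp_force: 88.3
```

Emit:
send_rows --commands '[[[-0.0005,0,0,0]]]'

```text
clock: 18.73
tool_pos: [449.7, 135.9, 61.4]
eef_rot: [[0.997, -0.082, 0.001], [-0.082, -0.997, 0.0], [0.001, -0.0, -1.0]]
ft_force: [8.0, 0.3, -3.3]
grip_width: 25.4
grasp_force: 88.3
```

Emit:
send_rows --commands '[[[-0.0003,0,0,0]]]'

```text
clock: 18.85
tool_pos: [449.5, 135.9, 61.5]
eef_rot: [[0.997, -0.082, 0.001], [-0.082, -0.997, 0.0], [0.001, -0.001, -1.0]]
ft_force: [10.8, -0.9, -3.7]
grip_width: 25.3
grasp_force: 88.4
```

Emit:
send_rows --commands '[[[-0.0003,0,0,0]]]'

```text
clock: 18.98
tool_pos: [449.5, 136.0, 61.5]
eef_rot: [[0.997, -0.082, 0.002], [-0.082, -0.997, 0.001], [0.002, -0.001, -1.0]]
ft_force: [11.3, -1.0, -4.9]
grip_width: 24.4
grasp_force: 88.4
```

Emit:
send_rows --commands '[[[0,0,0,0]]]'

```text
clock: 19.1
tool_pos: [449.5, 136.0, 61.5]
eef_rot: [[0.997, -0.082, 0.002], [-0.082, -0.997, 0.001], [0.002, -0.001, -1.0]]
ft_force: [10.9, -1.3, -5.2]
grip_width: 25.4
grasp_force: 88.4
```

Emit:
send_rows --commands '[[[-0.0003,0,0,0],[0,0,0,0]]]'

```text
clock: 19.35
tool_pos: [449.5, 136.0, 61.6]
eef_rot: [[0.997, -0.083, 0.002], [-0.083, -0.997, 0.001], [0.002, -0.001, -1.0]]
ft_force: [11.7, -1.0, -6.3]
grip_width: 24.8
grasp_force: 88.5
```

Emit:
send_rows --commands '[[[0,0,0,0],[0,0,0,0],[0,0,0,0]]]'

```text
clock: 19.73
tool_pos: [449.5, 136.0, 61.6]
eef_rot: [[0.997, -0.083, 0.002], [-0.083, -0.997, 0.001], [0.002, -0.001, -1.0]]
ft_force: [12.4, -0.9, -5.5]
grip_width: 24.8
grasp_force: 88.5
```

Emit:
send_rows --commands '[[[0.001,0,0,0],[0.002,0,0,0],[0.003,0,0,0],[0.004,0,0,0],[0,0,0,0]]]'

```text
clock: 20.35
tool_pos: [458.4, 135.0, 61.3]
eef_rot: [[0.997, -0.082, -0.0], [-0.082, -0.997, 0.0], [-0.0, -0.0, -1.0]]
ft_force: [-0.5, -0.0, -1.5]
grip_width: 25.0
grasp_force: 88.7
```

Emit:
send_rows --commands '[[[0,0,-0.005,0],[0,0,-0.01,0],[0,0,-0.015,0],[0,0,-0.015,0],[0,0,-0.01,0],[0,0,0,0]]]'

```text
clock: 21.1
tool_pos: [458.6, 135.1, 117.2]
eef_rot: [[0.997, -0.082, 0.001], [-0.082, -0.997, 0.001], [0.001, -0.001, -1.0]]
ft_force: [-0.2, -0.8, -1.5]
grip_width: 25.3
grasp_force: 88.7
```

Emit:
send_rows --commands '[[[-0.02,0,0,0],[0,0,0,-0.05],[0,0,0,-0.05],[0,0.03,0,0],[0,0.045,0,0],[0,0.045,0,0],[0,0.045,0,0],[0,0.017,0,0],[0,0,0,0],[0,0,0,0]]]'

```text
clock: 22.35
tool_pos: [441.4, -44.5, 116.1]
eef_rot: [[1.0, 0.018, -0.0], [0.018, -1.0, 0.0], [-0.0, -0.0, -1.0]]
ft_force: [0.2, 0.2, -0.6]
grip_width: 25.3
grasp_force: 88.9
```

Emit:
send_rows --commands '[[[0,0,0.03,0],[0,0,0.03,0],[0,0,0.03,0],[0,0,0.012,0],[0,0,0.005,0],[0,0,0,0],[0,0,0,0]]]'

```text
clock: 23.22
tool_pos: [441.9, -45.3, 10.0]
eef_rot: [[1.0, 0.018, 0.001], [0.018, -1.0, -0.0], [0.001, 0.0, -1.0]]
ft_force: [0.1, -0.4, -2.0]
grip_width: 25.1
grasp_force: 88.9
```

Emit:
send_rows --commands '[[[0,0,0.001,0],[0,0,0.001,0],[0,0,0.001,0],[0,0,0,0]]]'

```text
clock: 23.72
tool_pos: [441.4, -45.3, 6.2]
eef_rot: [[1.0, 0.018, -0.0], [0.018, -1.0, 0.0], [-0.0, -0.0, -1.0]]
ft_force: [-0.5, -0.2, -1.3]
grip_width: 25.1
grasp_force: 88.9
```

Emit:
send_rows --commands '[[[0,0,0.0005,0],[0,0,0.0003,0],[0,0,0,0]]]'

```text
clock: 24.1
tool_pos: [441.4, -45.3, 6.0]
eef_rot: [[1.0, 0.018, 0.0], [0.018, -1.0, -0.0], [0.0, 0.0, -1.0]]
ft_force: [-4.0, 1.0, 17.8]
grip_width: 25.1
grasp_force: 91.9
```

The foot is on the bar top, at the same height and load as when I grasped it. I'll release and retreat.

Emit:
send_rows --commands '[[[0,0,0,0],[0,0,0,0],[0,0,0,0],[0,0,0,0]]]' --claw 0.75

```text
clock: 24.6
tool_pos: [441.4, -45.3, 5.4]
eef_rot: [[1.0, 0.018, -0.0], [0.018, -1.0, 0.0], [-0.0, -0.0, -1.0]]
ft_force: [0.2, 0.8, -1.4]
grip_width: 64.0
grasp_force: 0.0
```

Emit:
send_rows --commands '[[[0,0,-0.01,0],[0,0,-0.03,0],[0,0,-0.04,0],[0,0,-0.05,0],[0,0,-0.05,0],[0,0,-0.05,0],[-0.02,0.05,0,0],[-0.02,0.05,0,0],[-0.02,0.05,0,0],[0,0,0,0]]]'

```text
clock: 25.85
tool_pos: [382.3, -199.3, 236.1]
eef_rot: [[1.0, 0.012, -0.0], [0.012, -1.0, -0.001], [-0.0, 0.001, -1.0]]
ft_force: [0.6, 0.0, -0.5]
grip_width: 64.0
grasp_force: 0.0
```

```bash
python3 - <<'E'
from h import *
import cv2
f=cam("top"); im=f["image"][:,:,::-1]
a=cv2.resize(im[180:340,220:380],(400,400),interpolation=cv2.INTER_CUBIC)
f=cam("scene"); im=f["image"][:,:,::-1]
b=cv2.resize(im[200:350,200:440],(400,250),interpolation=cv2.INTER_CUBIC)
cv2.imwrite("pics/p3.png",np.hstack([a,np.vstack([b,np.zeros((150,400,3),np.uint8)])]))
E
```

```text
(no output)
```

View pics/p3.png

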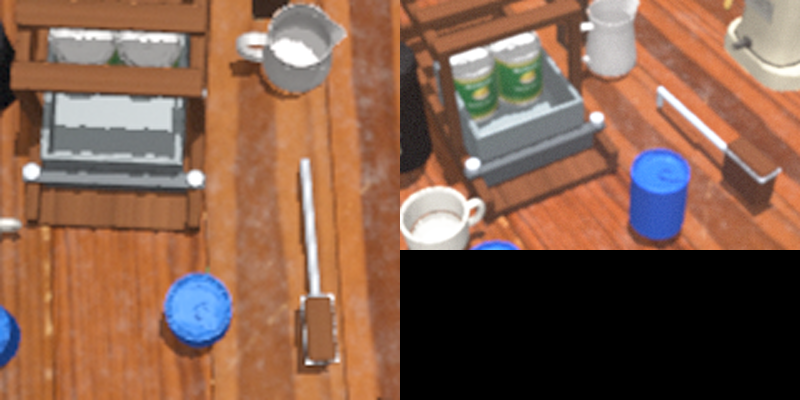

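The tote is against the bar with both tins upright. The hook stands upright on its foot at crop (318,330), nothing else has moved, and the arm is clear.

```bash
python3 -c "
from bench import job
print(job.job_done())"
```

```text
the job is handed in; nothing more can be done
None
```

The tote was pulled home against the stop bar at about 12 N total (roughly 7 N above the drag), the hook stands back upright on its foot, and the job was handed in at about 26 s; no verdict came back.

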